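# Screw the stopper back into the thinner can

## Robot

A 6-joint arm with a two-finger parallel gripper is mounted at the origin on a cart in front of the work surface, level with it; the furniture and walls round the work are solid. World frame = base frame: x ahead of the robot, y to its left, z up, the work surface at z = 0. Lengths are in m, angles in degrees, forces in N, time in s.
With the tool pointing down it reaches from about 0.325 to 0.775 m from the base axis. Payload 5.5 kg.
Tool frame: the origin (TCP) lies at the centre of the arm's flange, where the gripper is bolted on; the fingertips stand 182 mm ahead of it and the grasp point (between the pads) lies 163 mm ahead of it; z points along the fingers, y is the direction in which the jaws open and shut (so a half turn about z gives the same grasp; the last joint's range is limited). The gripper opens to 88 mm and grips with 3 to 60 N. Pads are 20 mm wide; open, the fingers measure 115 mm over their backs; the gripper's body (75 mm by 178 mm) begins 61 mm behind the grasp point.
Start: joints at [-74.353, 5.22, 70.514, -0, 104.267, -3.249], TCP at [0.194, -0.568, 0.405] pointing down, gripper open.
Joint ranges: [-164.24, 164.24], [-49.07, 125.15], [9.68, 141.18], [-86.29, 266.29], [3.28, 154.24], [-151.56, 151.56]. Speed limits (degrees/s): [147.25, 147.25, 172.46, 180, 180, 180].

## Interface

Orientations are given as [roll, pitch, yaw] about the fixed x, y, z axes, in that order (R = Rz(yaw) Ry(pitch) Rx(roll)).
In Python, from station import r gives the robot as it stands. The module is installed in compiled form; this text tells all that it offers. Calls block until the motion is done:
- r.reach(position, orientation): joint-space move of the TCP to a pose.
- r.servo_line(position, rotation=None, speed=0.15): straight line of the TCP; rotation=None keeps the orientation; speed is the mean speed in m/s.
- r.move_joints(angles): joint-space move.
- r.let_go() and r.grab(squeeze=None): open the fingers fully, or close them until they stop; squeeze is the grip in N (None keeps the last).
- r.wait(seconds).
- r.inverse_kinematics(position, orientation): joint angles nearest the present ones, or None.
- r.sense(): the state.
- r.snapshot(name): name is "scene" or "top"; returns a dict with "frame" (400x640x3 uint8, red, green, blue), "fx", "fy", "cx", "cy" (pixels), "dist_coeffs" ([k1, k2, p1, p2, k3] as OpenCV has them; the pictures are not rectified), "R" (3x3) and "t" (3): a world point X has camera coordinates R X + t. Camera axes: x right, y down, z forward; pixel columns grow to the right and rows downward; lengths in m; the calibration is good to about 2 mm. A picture is of the moment at which its call begins. There is no depth.
A pose or a line that the arm cannot do raises r.IKError and nothing moves.
- r.hand_in(): hands the job in, once; it reports no verdict.
The state is a dict: "clock": time; "joints": joint angles; "joint_vel": joint speeds; "joint_torque": joint torques, N m; "tcp_pos": TCP position; "orientation": TCP orientation; "contact_force": force on the tool from outside, world axes, zero at the start; "torque": the same for the moment, N m; "opening": finger opening in m.
Only numpy, scipy, OpenCV 4.12 (cv2) and the standard library are available. Lean on these libraries where they do the work, as an engineer would, in place of code of your own. Each camera call takes 0.05 s, during which the arm holds its last target.

## Task

Close the open thinner can with its stopper, which lies in the sloping vee rest: stand the stopper upright, nose down, in the can's mouth, let go of it, and take hold of it afresh so that you can turn it. It finds its thread if you press lightly and turn it back (anticlockwise seen from above) until it drops into the thread start; then screw it in clockwise until its flange is fully home on the rim, and let go. Leave the other things on the table where they are.

Things in the scene. Friction and masses are not known exactly. Their poses are not given: they have to be found in the camera images.
- stopper: Loose screw stopper, 143 mm long, 0.2 to 0.4 kg: brass nose, stem (radius 12) and flange (radius 30, z 58 to 64 mm), light beech handle. Origin: foot of the nose; z runs along its axis to the handle's end. It starts lying in the vee rest, axis 30 degrees above level, handle high. It stands upright by itself in the can's mouth, on the land and in the thread, but not safely on the table.
- stopper_grip (a point): Point on the stopper's axis, z 118 mm, amid the free part of its round handle (radius 20 mm, z 64 to 140 mm; in the vee rest free for a grasp from z 98 mm up). Same axes as the stopper.
- stopper_lugs (a point): Point on the stopper's axis, z 16 mm, at the middle of its three thread lugs, 120 degrees apart, z 13 to 19 mm, reaching to radius 18.5 mm. Below them the nose tapers to radius 8 mm at the foot; above, from z 29.5 to the flange at 58 mm, is a plain spigot of radius 20.2 mm, chamfered below.
- can: Fixed metal thinner can with a green band on a round dark wooden foot 112 mm wide; body 84 mm wide, neck 56 mm wide. Origin at the centre of its underside on the table, z up. Stopper's origin above the can's: 105 mm resting on the land, 96 mm dropped into the thread start, 90 mm screwed home (60 to 80 degrees on; flange on the rim).
- can_mouth (a point): Centre of the can's open neck at the rim, 148 mm above the can's origin; bore radius 21 mm, with a 4 mm lead-in at the rim.
- can_land (a point): Centre of the flat ring land (inner radius 13.6) 30 mm below the rim, where the lugs come to rest (up to 3 mm higher on the teeth). Three thread starts, 42 degrees wide, cut it every 120 degrees at an unknown angle. Turned anticlockwise up to 98 degrees, pressed lightly, the lugs drop 9 mm into them; teeth stop overrun and block clockwise turns on the land. Then 0.1 mm down per degree clockwise.
- cradle: Fixed wooden vee rest on a base board 130 x 90 x 12 mm; holds the stopper by its spigot and the lower end of its handle. Origin on the table near the board's middle; the stopper's handle points to its +x and up. Highest point about 75 mm.
- tube: Loose blue paint tube, 36 x 138 x 23 mm, a bystander. Origin under its middle.
- bottle: Loose small bottle with a pink label, lying, 47 x 102 x 47 mm, a bystander. Origin under its middle.
- glass: Loose water glass, 71 mm wide, 76 mm high, a bystander. Origin under its middle.
- tape: Loose roll of masking tape, 96 mm wide, 25 mm high, a bystander. Origin under its middle.
- basket: Loose small wicker pot, 86 mm wide, 85 mm high, a bystander. Origin under its middle.

How it is judged:
By the outcome, as a careful person would: the job done as asked, in the order asked, and still so for the second after the job is handed in, with the robot touching nothing.
It also fails if it takes over 61 s, if anything falls off the work surface, if the arm or the gripper's body presses on something with over 40 N, if the wrist force passes 120 N, or if a joint passes its speed limit or range.

## Working session

There is one attempt and no reset: what is moved stays moved. The work goes in short steps, each a Python script; the robot and the scene stay as the last script left them, time stands still between calls to the robot, and variables do not carry over. Pictures are saved under pics/ and viewed, and the job is handed in when it is done.

```bash
mkdir -p pics; python3 - <<'E'
from station import r
import cv2,numpy as np,pickle
for n in("scene","top"):
    s=r.snapshot(n); cv2.imwrite(f"pics/{n}0.png",s["frame"][:,:,::-1]); pickle.dump(s,open(f"{n}0.pkl","wb"))
    print(n,s["fx"],s["fy"],s["cx"],s["cy"],s["dist_coeffs"],np.round(s["R"],3).tolist(),s["t"], -np.array(s["R"]).T@s["t"])
print(r.sense())
E
```

```text
scene 481.85480294049205 481.85480294049205 320.84791457440895 203.82760633331648 [-0.09215407  0.          0.          0.          0.        ] [[0.108, 0.994, -0.012], [0.803, -0.095, -0.589], [-0.586, 0.054, -0.808]] [ 0.13322506 -0.42309124  1.71800407] [ 1.33280878 -0.26447496  1.14103762]
top 400.05164045184205 400.05164045184205 319.48908488145634 199.05131942641682 [-0.09009633  0.          0.          0.          0.        ] [[-0.024, -0.999, -0.031], [-0.981, 0.03, -0.193], [0.194, 0.026, -0.981]] [-0.15262156  0.62170751  0.91911373] [ 0.42756133 -0.19461006  1.01680965]
{'clock': 0.1, 'joints': array([-7.43537454e+01,  5.25798383e+00,  7.05738736e+01, -2.00896308e-03,
        1.04266649e+02, -3.24960221e+00]), 'joint_vel': array([-0.02517901, -0.1367339 , -0.18968308, -0.03935116,  0.05486012,
        0.01715087]), 'joint_torque': array([ 3.49371934e-03, -4.47861528e+01, -4.07568204e+01,  7.01210392e-02,
        2.85027927e-02, -1.18052353e-04]), 'tcp_pos': array([ 0.19430676, -0.56771962,  0.40363906]), 'orientation': array([-1.79901542e+02, -3.63917114e-03,  1.88953603e+01]), 'contact_force': array([ 0.3710254 , -0.24506109, -0.30346446]), 'torque': array([ 0.03148891, -0.01647881, -0.00995659]), 'opening': 0.0880768081909211}
```

View pics/scene0.png

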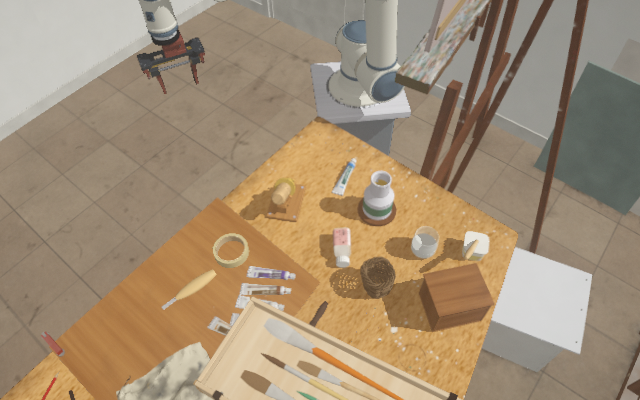

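View pics/top0.png

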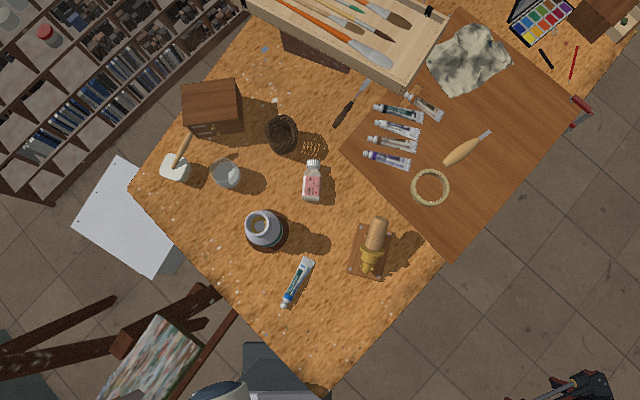

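The scene view shows the stopper at about (285,190), the can at (380,185). The top view has the stopper at about (372,245) and the can mouth at (262,225). I'll enlarge both.

```bash
python3 - <<'E'
import cv2,pickle
def crop(n,x,y,w,h,k,out):
    f=pickle.load(open(f"{n}0.pkl","rb"))["frame"][y:y+h,x:x+w,::-1]
    f=cv2.resize(f,None,fx=k,fy=k,interpolation=cv2.INTER_CUBIC)
    for i in range(0,w,10):
        cv2.putText(f,str(x+i),(i*k,8),0,.3,(255,255,255),1); cv2.line(f,(i*k,10),(i*k,14),(255,255,255),1)
    for i in range(0,h,10):
        cv2.putText(f,str(y+i),(0,i*k+4),0,.3,(255,255,255),1); cv2.line(f,(20,i*k),(24,i*k),(255,255,255),1)
    cv2.imwrite(out,f)
crop("top",340,205,60,80,7,"pics/tst.png")
crop("top",225,195,75,65,8,"pics/tcan.png")
crop("scene",255,165,60,65,9,"pics/sst.png")
crop("scene",345,160,60,70,8,"pics/scan.png")
E
```

```text
(no output)
```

View pics/tst.png

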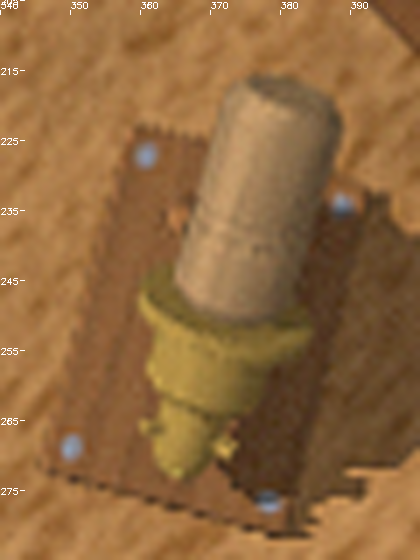

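View pics/tcan.png

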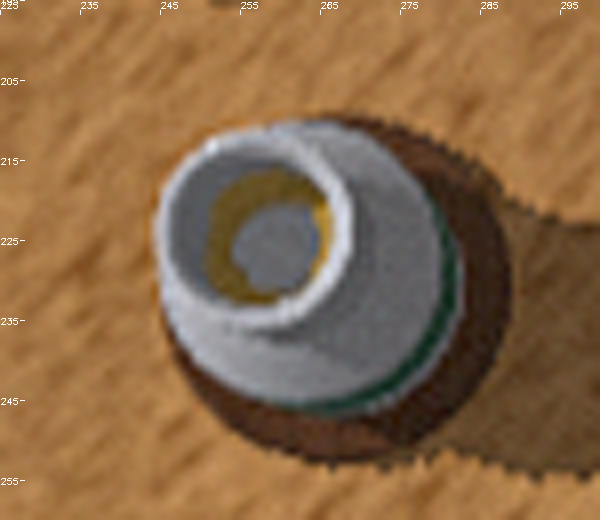

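View pics/sst.png

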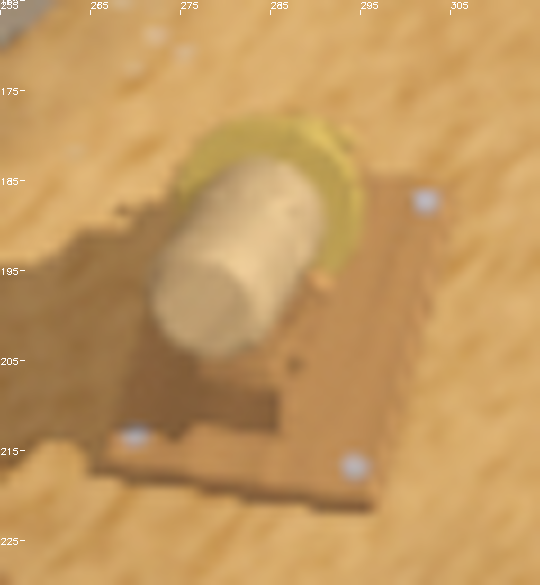

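View pics/scan.png

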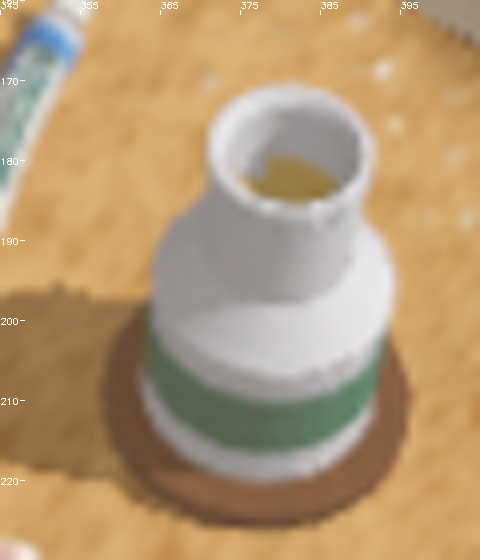

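```bash
cat >fit.py <<'E'
import cv2,numpy as np,pickle
from scipy.optimize import least_squares
C={n:pickle.load(open(n+"0.pkl","rb")) for n in("scene","top")}
def proj(n,P):
    c=C[n]; K=np.array([[c["fx"],0,c["cx"]],[0,c["fy"],c["cy"]],[0,0,1]])
    return cv2.projectPoints(np.asarray(P,float).reshape(-1,3),cv2.Rodrigues(np.array(c["R"]))[0],np.array(c["t"],float),K,np.array(c["dist_coeffs"]))[0].reshape(-1,2)
def ray(n,uv,z):
    c=C[n]; K=np.array([[c["fx"],0,c["cx"]],[0,c["fy"],c["cy"]],[0,0,1]])
    d=cv2.undistortPoints(np.array([[uv]],float),K,np.array(c["dist_coeffs"]))[0,0]
    R=np.array(c["R"]);o=-R.T@c["t"];v=R.T@[d[0],d[1],1]
    return o+v*(z-o[2])/v[2]
a=np.linspace(0,2*np.pi,60,endpoint=False)
def ring(z,rad): return np.c_[rad*np.cos(a),rad*np.sin(a),0*a+z]
def uv(pts,k,ox,oy): return (np.array(pts,float)+.5)/k-.5+[ox,oy]
def hd(n,P,pts):
    h=cv2.convexHull(proj(n,P).astype(np.float32))
    return [cv2.pointPolygonTest(h,(float(p[0]),float(p[1])),True) for p in pts]
E
cat > f1.py <<'E'
from fit import *
# can
rt=uv([(155,230),(353,230),(255,122),(250,326),(180,155),(325,155),(190,310),(325,300)],8,225,195)
rs=uv([(208,150),(374,150),(290,84),(290,217),(232,105),(355,105),(235,200),(350,200)],8,345,160)
ft=uv([(510,285),(350,466),(240,430),(470,410),(490,200)],8,225,195)
fs=uv([(100,390),(410,400),(280,528),(170,500),(370,495)],8,345,160)
def res(p,full=False):
    o=[p[0],p[1],0]; A=ring(.148,.028)+o; F=np.r_[ring(0,.056),ring(.006,.056)]+o
    parts=[hd("top",A,rt),hd("scene",A,rs),hd("top",F,ft),hd("scene",F,fs)]
    return parts if full else np.concatenate(parts)
s=least_squares(res,[.4,-.05],diff_step=1e-3); print("can",s.x); [print(np.round(q,1)) for q in res(s.x,True)]
for i,n in((0,"top"),(1,"scene")):
    q=least_squares(lambda p:np.concatenate(res(p,True)[i::2]),s.x,diff_step=1e-3).x; print(n,q)
# stopper
ht=uv([(225,100),(210,150),(195,200),(180,255),(340,130),(325,185),(312,235),(300,290),(245,80),(285,76),(325,92)],7,340,205)
hs=uv([(152,290),(170,245),(195,205),(160,330),(190,352),(220,355),(245,340),(265,320),(290,285),(318,240)],9,255,165)
gt=uv([(140,290),(313,322),(290,350)],7,340,205)
gs=uv([(178,190),(195,150),(240,120),(290,112),(330,125),(358,165),(365,205),(350,250)],9,255,165)
nt=uv([(178,478)],7,340,205)
def pose(p):
    y,t=p[3],p[4]; z=np.array([np.cos(t)*np.cos(y),np.cos(t)*np.sin(y),np.sin(t)]); x=np.cross([0,0,1],z);x/=np.linalg.norm(x)
    return np.c_[x,np.cross(z,x),z]
def tr(p,P): return P@pose(p).T+p[:3]
H=np.r_[ring(.064,.02),ring(.140,.02),ring(.143,.018)];G=np.r_[ring(.058,.03),ring(.064,.03)];N=np.r_[ring(0,.008),ring(.05,.0202)]
def rs2(p,full=False):
    parts=[hd("top",tr(p,H),ht),hd("scene",tr(p,H),hs),hd("top",tr(p,G),gt),hd("scene",tr(p,G),gs),hd("top",tr(p,N),nt)]
    return parts if full else np.r_[np.concatenate(parts),(p[4]-np.radians(30))*100]
p0=np.r_[ray("top",(365,272),.03),np.radians(-5),np.radians(30)]
s=least_squares(rs2,p0,diff_step=1e-3,x_scale=[.1,.1,.1,1,1],loss="soft_l1")
print("stopper",s.x[:3],np.degrees(s.x[3:]));[print(np.round(q,1)) for q in rs2(s.x,True)]
p=s.x; print("grip",tr(p,np.array([[0,0,.118]])),"end",tr(p,np.array([[0,0,.143]])))
np.save("stopper.npy",p)
for i,n in((0,"top"),(1,"scene")):
    q=least_squares(lambda p:np.r_[np.concatenate(rs2(p,True)[i::2]),(p[4]-np.radians(30))*1000,(p[2]-s.x[2])*1e4],s.x,diff_step=1e-3,x_scale=[.1,.1,.1,1,1]).x; print(n,q[:3],np.degrees(q[3:]))
E
python3 f1.py
```

```text
can [ 0.54904346 -0.0312715 ]
[ 0.2  0.2 -1.1  0.8 -0.9 -0.3  0.1  0. ]
[ 0.1  0.2 -0.6  0.3  0.  -0.8 -0.   0.5]
[ 0.4  0.1  1.  -0.4 -0.2]
[-0.3  0.3  1.5  1.5  0.9]
top [ 0.55033915 -0.03125047]
scene [ 0.54640474 -0.03097635]
stopper [ 0.43861376 -0.2737691   0.04545505] [-16.51790546  30.23674413]
[ 0.3  0.2  0.1  0.2  0.5  0.2 -0.  -0.7  0.9  0.1  0.2]
[0.9 0.7 0.5 0.1 0.1 0.3 1.1 0.8 0.4 0.3]
[ 0.3 -0.2  2.3]
[ 0.4  0.7  1.1  0.2 -0.5 -0.1  0.1  0.2]
[0.8]
grip [[ 0.53635287 -0.30275397  0.10487679]] end [[ 0.55706031 -0.30889483  0.11746614]]
top [ 0.43930472 -0.27426064  0.04545376] [-16.4590068   30.00022924]
scene [ 0.43808445 -0.27243032  0.04545428] [-17.13212006  30.00134993]
```

```bash
cat > h.py <<'E'
from station import r
import numpy as np,cv2,pickle
from scipy.spatial.transform import Rotation as Ro
def rpy(psi,tilt): # tool heading psi, angle of tool z below horizontal (90 = down), jaws horizontal
    p,t=np.radians(psi),np.radians(tilt)
    z=np.array([np.cos(p)*np.cos(t),np.sin(p)*np.cos(t),-np.sin(t)]);y=np.array([np.sin(p),-np.cos(p),0])
    return Ro.from_matrix(np.c_[np.cross(y,z),y,z])
def tcp(grip,R): return np.asarray(grip)-.163*R.as_matrix()[:,2]
def E(R): return R.as_euler('xyz',degrees=True)
def st(tag=""):
    s=r.sense();print(tag,"t%.2f"%s["clock"],"pos",np.round(s["tcp_pos"],4),"ori",np.round(s["orientation"],1),"F",np.round(s["contact_force"],1),"T",np.round(s["torque"],2),"op %.4f"%s["opening"]);return s
def snap(n,x,y,w,h,k,out):
    c=r.snapshot(n); pickle.dump(c,open(out+".pkl","wb")); f=c["frame"][y:y+h,x:x+w,::-1]
    f=cv2.resize(f,None,fx=k,fy=k,interpolation=cv2.INTER_CUBIC)
    for i in range(0,w,10): cv2.putText(f,str(x+i),(i*k,8),0,.3,(255,255,255),1)
    for i in range(0,h,10): cv2.putText(f,str(y+i),(0,i*k+4),0,.3,(255,255,255),1)
    cv2.imwrite(f"pics/{out}.png",f)
E
python3 - <<'E'
from h import *
p=np.load("stopper.npy"); psi=np.degrees(p[3])
g=np.array([.5364,-.3028,.105])
c=np.array([.549,-.031])
R=rpy(psi,90)
print(E(R))
print("pre",r.inverse_kinematics(tcp(g+[0,0,.09],R),E(R)));print("pick",r.inverse_kinematics(tcp(g,R),E(R)))
for ps in(-3.3,-16.5):
  for f in(0,180):
    Rp=rpy(ps,30)*Ro.from_euler('z',f,degrees=True)
    for dz in(0,.1): print(ps,f,dz,np.round(r.inverse_kinematics(tcp([*c,.223+dz],Rp),E(Rp)),1))
for yaw in(20,60,120):
    Rv=rpy(yaw,90); print(yaw,np.round(r.inverse_kinematics(tcp([*c,.23],Rv),E(Rv)),1))
E
```

```text
[180.           0.         -16.51790546]
pre [-3.26091237e+01  7.43014518e+00  7.28611648e+01 -2.54444375e-14
  9.97086900e+01  7.39087817e+01]
pick [-3.26091237e+01  8.55424027e+00  8.07704786e+01 -2.54444375e-14
  9.06752811e+01  7.39087817e+01]Traceback (most recent call last):
  File "<stdin>", line 11, in <module>
    return _wrapfunc(a, 'round', decimals=decimals, out=out)
    return _wrapit(obj, method, *args, **kwds)
    result = getattr(arr, method)(*args, **kwds)
TypeError: unsupported operand type(s) for *: 'NoneType' and 'float'
```

```bash
python3 - <<'E'
from h import *
c=np.array([.549,-.031]); g=np.array([.5364,-.3028,.105])
for tilt in (30,40,50,60,75,90):
  for ps in(-60,-30,-3,30,60):
    for f in(0,180):
      o=[]
      for dz in(0,.06):
        Rp=rpy(ps,tilt)*Ro.from_euler('z',f,degrees=True)
        q=r.inverse_kinematics(tcp([*c,.223+dz],Rp),E(Rp)); o.append(None if q is None else np.round(q))
      if any(x is not None for x in o):print(tilt,ps,f,o)
print('pick tilt')
for tilt in (90,100,110,120,130):
  for f in(0,180):
    R=rpy(-16.5,tilt)*Ro.from_euler('z',f,degrees=True); q=r.inverse_kinematics(tcp(g,R),E(R)); q2=r.inverse_kinematics(tcp(g+[0,0,.1],R),E(R)); print(tilt,f,q if q is None else np.round(q),q2 is not None)
E
```

```text
30 -60 180 [array([ 24., -14., 108., -60.,  83.,  -0.]), array([ 24., -16., 103., -60.,  86.,  -6.])]
30 -30 0 [array([ 14., -41., 126., -48.,  55., 148.]), array([ 14., -42., 120., -45.,  59., 143.])]
30 -30 180 [array([ 14., -41., 126., -48.,  55., -32.]), array([ 14., -42., 120., -45.,  59., -37.])]
30 30 0 [array([-36., -35., 123.,  57.,  70.,  15.]), array([-36., -36., 117.,  55.,  74.,  21.])]
30 60 0 [array([-38.,  -9., 103.,  59.,  95.,  -8.]), array([-38., -11.,  99.,  60.,  98.,  -2.])]
40 -60 180 [array([ 20., -16., 104., -49.,  83.,  -8.]), array([ 20., -16.,  99., -49.,  87., -13.])]
40 -30 0 [array([ 10., -37., 119., -35.,  61., 137.]), array([ 10., -37., 113., -33.,  66., 134.])]
40 -30 180 [array([ 10., -37., 119., -35.,  61., -43.]), array([ 10., -37., 113., -33.,  66., -46.])]
40 -3 0 [array([-10., -47., 125.,   7.,  53.,  81.]), array([-10., -46., 118.,   6.,  58.,  82.])]
40 -3 180 [array([-10., -47., 125.,   7.,  53., -99.]), array([-10., -46., 118.,   6.,  58., -98.])]
40 30 0 [array([-31., -33., 116.,  45.,  73.,  24.]), array([-31., -33., 110.,  43.,  77.,  29
[... 3409 characters left out ...]
.,  53.])]
90 30 180 [array([  -7.,   -3.,   80.,   -0.,  102., -127.]), array([  -7.,   -2.,   73.,   -0.,  108., -127.])]
90 60 0 [array([ -7.,  -3.,  80.,  -0., 102.,  23.]), array([ -7.,  -2.,  73.,  -0., 108.,  23.])]
pick tilt
90 0 [-33.   9.  81.  -0.  91.  74.] True
90 180 [ -33.    9.   81.   -0.   91. -106.] True
100 0 [-31.  17.  71.  -3. 101.  75.] True
100 180 [ -31.   17.   71.   -3.  101. -105.] True
110 0 [-30.  26.  62.  -5. 112.  75.] True
110 180 [ -30.   26.   62.   -5.  112. -105.] True
120 0 [-29.  35.  52.  -7. 122.  75.] True
120 180 [ -29.   35.   52.   -7.  122. -105.] True
130 0 [-29.  44.  42. -10. 132.  74.] True
130 180 [ -29.   44.   42.  -10.  132. -106.] True
```

```bash
python3 - <<'E'
from h import *
p=np.load("stopper.npy"); psi=np.degrees(p[3]); p[4]=np.radians(30)
a=np.array([np.cos(p[4])*np.cos(p[3]),np.cos(p[4])*np.sin(p[3]),.5])
g=np.array([.5364,-.3028,.105])+a*.003
R=rpy(psi,110); np.save("g.npy",g)
r.reach(tcp(g,R)-R.as_matrix()[:,2]*.09,E(R)); st("pre")
r.servo_line(tcp(g,R),speed=.12); st("at")
snap("top",330,190,90,90,6,"t1"); snap("scene",235,130,100,100,6,"s1"); st()
E
```

```text
pre t1.77 pos [ 0.6212 -0.3291  0.3446] ori [180.   20.  -16.6] F [-0.3 -0.3 -0.3] T [-0.02 -0.15 -0.02] op 0.0877
at t2.67 pos [ 0.5924 -0.3197  0.2609] ori [180.   19.9 -16.5] F [ 0.9  0.9 -0.2] T [-0.04 -0.09  0.02] op 0.0880
 t2.77 pos [ 0.5926 -0.3196  0.2611] ori [180.   19.9 -16.5] F [-0.9 -0.4  0.1] T [-0.   -0.11  0.01] op 0.0878
```

View pics/t1.png

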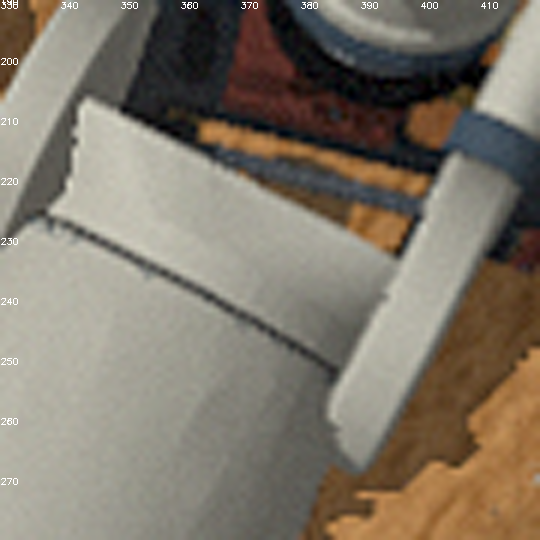

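View pics/s1.png

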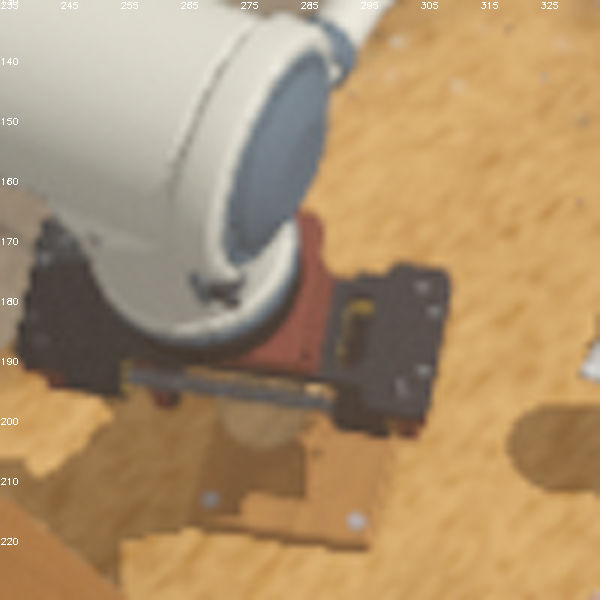

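Both views are mostly hidden by the arm, but in the scene view the handle end at (278,199) sits between the jaws. No contact so far; I'll grab and look at the forces.

```bash
python3 - <<'E'
from h import *
r.grab(40); s=st("grab")
r.wait(.3); s=st("grab")
E
```

```text
grab t3.57 pos [ 0.5922 -0.32    0.26  ] ori [179.9  20.  -16.6] F [-0.9 -5.   0.8] T [-0.66 -0.03  0.33] op 0.0397
grab t3.87 pos [ 0.5922 -0.32    0.26  ] ori [179.9  20.  -16.6] F [-0.7 -5.1  1.1] T [-0.95 -0.    0.38] op 0.0396
```

```bash
python3 - <<'E'
from h import *
r.grab(60); s=st("60")
p=np.array(s["tcp_pos"]); r.servo_line(p+[0,0,.13],speed=.15); st("lift")
c=np.array([.549,-.031]); Rp=rpy(-10,50)
r.reach(tcp([*c,.148+.121+.035],Rp),E(Rp)); r.wait(.3); st("preplace")
snap("top",205,165,110,90,7,"t2"); snap("scene",330,95,100,100,6,"s2")
E
```

```text
60 t4.08 pos [ 0.5922 -0.3199  0.26  ] ori [179.9  20.  -16.6] F [-1.6 -5.1  1.4] T [-1.02 -0.02  0.33] op 0.0399
lift t5.10 pos [ 0.5924 -0.3198  0.3883] ori [-179.9   20.1  -16.5] F [ 0.6  0.1 -4.4] T [-0.14 -0.54  0.02] op 0.0395
preplace t6.61 pos [ 0.4463 -0.0133  0.4286] ori [180.  -39.9 -10. ] F [-0.1 -0.6 -3.8] T [0.16 0.67 0.01] op 0.0394
```

View pics/t2.png

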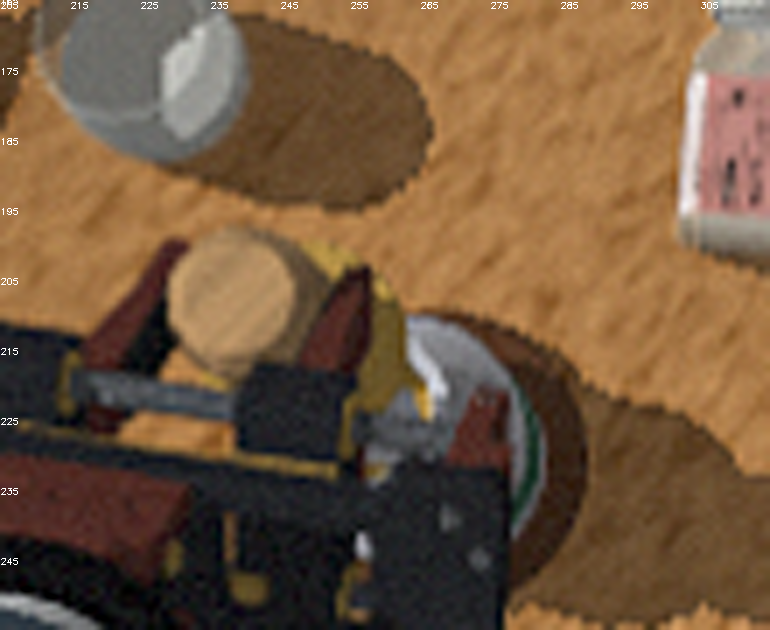

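View pics/s2.png

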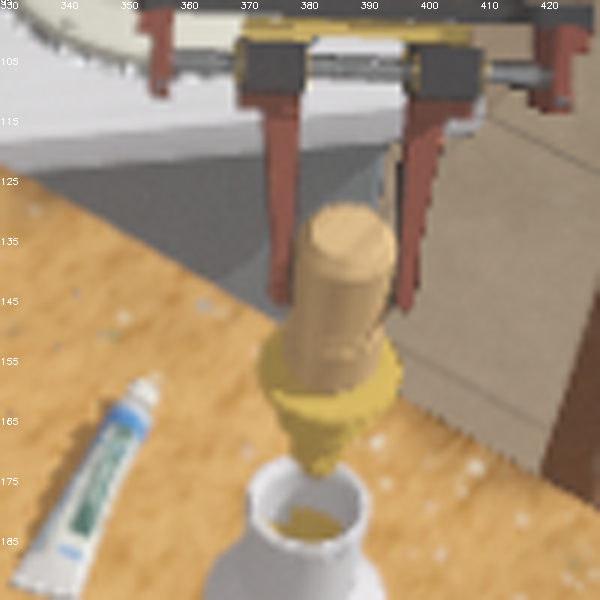

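```bash
cat > f2.py <<'E'
from fit import *
H=np.r_[ring(.064,.02),ring(.140,.02),ring(.143,.018)];G=np.r_[ring(.058,.03),ring(.064,.03)];N=np.r_[ring(0,.008),ring(.03,.0202)]
hs=uv([(303,230),(295,290),(285,340),(396,240),(388,300),(383,350),(330,207),(355,202),(380,212)],6,330,95)
gs=uv([(258,365),(402,365),(265,390),(396,390)],6,330,95); ns=uv([(320,479)],6,330,95)
ht=uv([(168,300),(205,238),(235,228),(232,374),(185,350)],7,205,165); gt=uv([(330,245),(385,290),(407,335)],7,205,165)
def tr(p,P):
    z=np.array([p[3],p[4],1]);z/=np.linalg.norm(z);x=np.cross([0,1,0],z);x/=np.linalg.norm(x)
    return P@np.c_[x,np.cross(z,x),z].T+p[:3]
def rs(p,full=False):
    q=[hd("scene",tr(p,H),hs),hd("scene",tr(p,G),gs),hd("scene",tr(p,N),ns),hd("top",tr(p,H),ht),hd("top",tr(p,G),gt)]
    return q if full else np.concatenate(q)
s=least_squares(rs,[.549,-.031,.183,0,0],diff_step=1e-3,x_scale=[.1,.1,.1,1,1],loss="soft_l1");p=s.x
# note x-diff
print(p[:3],"tilt deg",np.degrees(p[3:]));[print(np.round(q,1)) for q in rs(p,True)]
for n,k,ox,oy,w,h,o in(("scene",6,330,95,100,100,"s2"),("top",7,205,165,110,90,"t2")):
    im=cv2.imread(f"pics/{o}.png")
    for pp,col in((p,(0,0,255)),(np.array([.549,-.031,.183,0,0]),(255,0,0))):
        for A in(ring(.143,.018),ring(.14,.02),ring(.064,.03),ring(.0,.008)):
            cv2.polylines(im,[np.round((proj(n,tr(pp,A))-[ox,oy]+.5)*k-.5).astype(int)],True,col,1)
    for d,col in (((.549,-.0313),(0,255,0)),((.5515,-.0313),(255,255,0))):
        cv2.polylines(im,[np.round((proj(n,ring(.148,.028)+[*d,0])-[ox,oy]+.5)*k-.5).astype(int)],True,col,1)
    cv2.imwrite(f"pics/{o}o.png",im)
E
python3 f2.py
```

```text
[ 0.55325103 -0.03006777  0.17975398] tilt deg [ 0.68091657 -1.16122172]
[ 1.   0.9 -0.   0.   0.2 -0.1  0.4 -0.3 -0.4]
[-0.1  0.2  0.7  0.9]
[0.2]
[0.2 0.4 0.6 1.6 0.2]
[-0.5  0.5  0.1]
```

View pics/t2o.png

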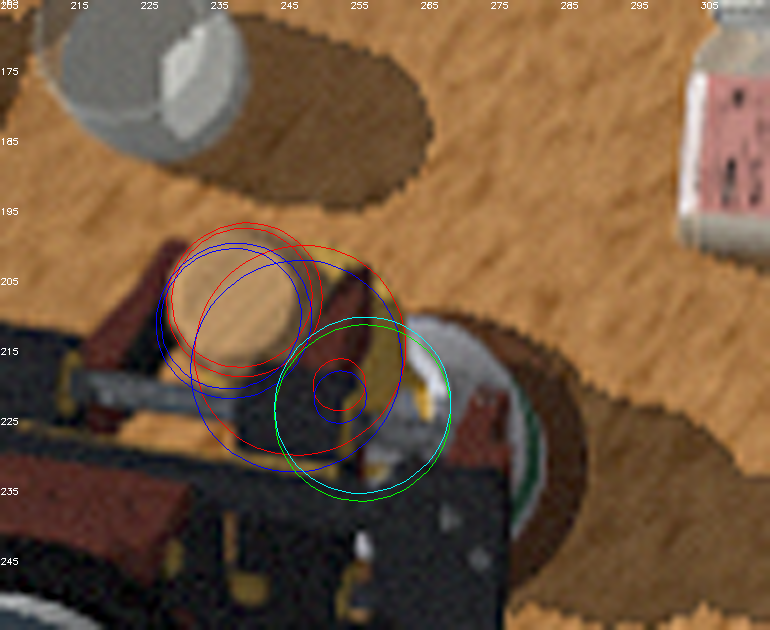

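View pics/s2o.png

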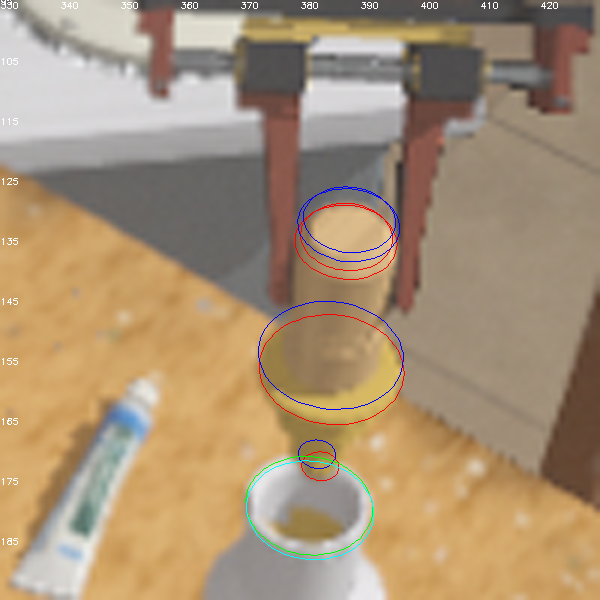

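```bash
cat >> f2.py <<'E'
rt=uv([(155,230),(353,230),(255,122),(250,326),(180,155),(325,155),(190,310),(325,300)],8,225,195)
rsc=uv([(208,150),(374,150),(290,84),(290,217),(232,105),(355,105),(235,200),(350,200)],8,345,160)
print("per camera")
for n,pts in(("top",rt),("scene",rsc)):
    print("can",n,least_squares(lambda q:hd(n,ring(.148,.028)+[q[0],q[1],0],pts),[.549,-.031],diff_step=1e-3).x)
for z in(.180,.183):
  for i,n in(((3,4),"top"),((0,1,2),"scene")):
    f=lambda q,full=False:np.concatenate([rs(np.array([q[0],q[1],z,0,0]),True)[j] for j in i])
    s=least_squares(f,[.551,-.031],diff_step=1e-3,loss="soft_l1");print(z,n,s.x,np.round(f(s.x),1))
E
python3 f2.py|sed -n '/per/,$p'
```

```text
per camera
can top [ 0.55055735 -0.03102682]
can scene [ 0.54769041 -0.03103833]
0.18 top [ 0.55428174 -0.03286745] [ 0.2  0.2  0.4  1.6  0.4 -0.1  1.2  0.8]
0.18 scene [ 0.55417186 -0.03152494] [ 0.7  0.6 -0.1  0.6  0.5 -0.   0.6  0.   0.1 -0.   0.1  0.7  0.8  0.4]
0.183 top [ 0.55366954 -0.03360794] [ 0.2  0.2  0.4  1.6  0.5 -0.1  1.3  0.9]
0.183 scene [ 0.55690948 -0.03235513] [ 0.7  0.6 -0.   0.6  0.5  0.   0.6  0.1  0.1  0.   0.1  0.8  0.9  0.5]
```

The scene view shows the nose tip at (383,174), over the back of the mouth (centre 381,178). Fits in both views put the stopper about 4–5 mm too far in x and about 1 mm too far in −y, standing within roughly 1° of upright. I'll shift it and lower it while watching the force.

```bash
python3 - <<'E'
from h import *
s=st(); p=np.array(s["tcp_pos"])+[-.0045,.0012,0]
r.servo_line(p,speed=.05); r.wait(.1); f0=st("base")["contact_force"]
z0=.180  # est. origin height now
pz=p[2]; 
for i in range(40):
    org=z0-(pz-p[2])
    step=.008 if z0-(pz-p[2])>.150 else .003
    p=p-[0,0,step]; r.servo_line(p,speed=.06)
    s=r.sense(); d=s["contact_force"]-f0
    print("org est %.4f"%(z0-(pz-p[2])),np.round(s["tcp_pos"],4),"dF",np.round(d,1),"T",np.round(s["torque"],2),"t%.2f"%s["clock"])
    if np.linalg.norm(d)>8 or z0-(pz-p[2])<.1045: break
E
```

```text
t6.71 pos [ 0.4462 -0.0131  0.4287] ori [180. -40. -10.] F [-0.3  1.3 -4. ] T [0.15 0.74 0.  ] op 0.0397
base t7.06 pos [ 0.4416 -0.0119  0.4288] ori [-180.  -40.  -10.] F [-0.8 -0.1 -3.8] T [0.19 0.7  0.02] op 0.0396
org est 0.1720 [ 0.4417 -0.0119  0.4197] dF [ 1.2 -0.1  0.7] T [0.16 0.67 0.03] t7.34
org est 0.1640 [ 0.4417 -0.0119  0.4119] dF [ 0.8 -0.1 -0.3] T [ 0.14  0.66 -0.01] t7.62
org est 0.1560 [ 0.4417 -0.0119  0.4039] dF [ 1.4  0.5 -0.1] T [ 0.16  0.71 -0.03] t7.91
org est 0.1480 [ 0.4416 -0.0119  0.3959] dF [0.5 0.5 1.1] T [ 0.12  0.71 -0.05] t8.19
org est 0.1450 [ 0.4417 -0.0119  0.3935] dF [0.6 0.1 0.2] T [ 0.15  0.69 -0.06] t8.44
org est 0.1420 [ 0.4417 -0.0119  0.3904] dF [1.4 0.  0.1] T [0.15 0.68 0.02] t8.69
org est 0.1390 [ 0.4417 -0.0119  0.3874] dF [0.6 0.5 0.4] T [0.12 0.72 0.01] t8.94
org est 0.1360 [ 0.4417 -0.0119  0.3844] dF [ 1.5  0.5 -0.4] T [ 0.15  0.66 -0.04] t9.19
org est 0.1330 [ 0.4417 -0.0119  0.3813] dF [ 0.6 -0.1  0.6] T [0.15 0.71 0.03] t9.44
org est 0.1300 [ 0.4417 -0.0119  0.3783] dF [ 0.9  1.5 -0. ] T [0.15 0.63 0.03] t9.69
org est 0.1270 [ 0.4417 -0.0119  0.3753] dF [ 0.9  0.9 -0.8] T [0.15 0.7  0.02] t9.94
org est 0.1240 [ 0.4417 -0.0119  0.3723] dF [ 0.7 -0.2 -0.5] T [ 0.13  0.68 -0.04] t10.19
org est 0.1210 [ 0.4417 -0.0119  0.3693] dF [1.6 0.2 0.1] T [0.11 0.65 0.04] t10.44
org est 0.1180 [ 0.4416 -0.0119  0.3664] dF [ 0.8  0.7 -0.3] T [0.16 0.64 0.03] t10.69
org est 0.1150 [ 0.4416 -0.0119  0.3633] dF [0.5 0.1 0.4] T [ 0.14  0.66 -0.  ] t10.94
org est 0.1120 [ 0.4417 -0.0119  0.3604] dF [0.2 0.3 0.2] T [0.16 0.67 0.  ] t11.19
org est 0.1090 [ 0.4416 -0.012   0.3583] dF [-0.9 -1.2  2.7] T [-0.02  0.65 -0.11] t11.44
org est 0.1060 [ 0.4416 -0.012   0.3577] dF [-6.1 -0.5 10. ] T [-0.05  0.85 -0.15] t11.69
```

```bash
python3 - <<'E'
from h import *
snap("scene",340,110,90,90,6,"s3")
E
```

```text
(no output)
```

View pics/s3.png

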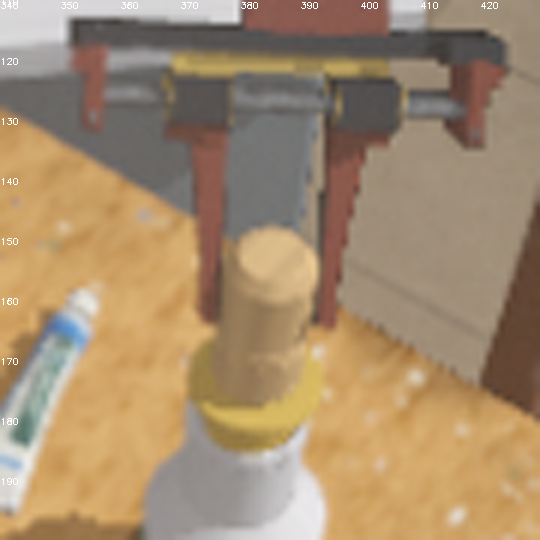

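The flange's near edge is at about (382,183), just above the rim, with a little of the spigot showing. The stopper is upright on the land, so I'll release it and regrasp from above.

```bash
python3 - <<'E'
from h import *
r.let_go(); s=st("open"); R=Ro.from_euler('xyz',s["orientation"],degrees=True)
p=np.array(s["tcp_pos"]); r.servo_line(p-R.as_matrix()[:,2]*.10,speed=.2)
snap("scene",340,110,90,90,6,"s4");snap("top",205,165,110,90,7,"t4")
Rv=rpy(-55,90); c=[.5492,-.031]
r.reach(tcp([*c,.105+.125+.07],Rv),E(Rv)); s=st("above"); print(s["joints"])
E
```

```text
open t12.62 pos [ 0.4417 -0.0119  0.3547] ori [-180.  -40.  -10.] F [ 0.1  0.1 -0.2] T [ 0.13  0.27 -0.01] op 0.0878
above t14.31 pos [ 0.5493 -0.031   0.4622] ori [180.    0.  -54.9] F [-0.  -0.4  0.2] T [ 0.14 -0.01 -0.01] op 0.0875
[-6.77424159e+00 -1.35253208e+00  7.13606892e+01 -3.90180195e-03
  1.10020795e+02  1.38155635e+02]
```

View pics/s4.png

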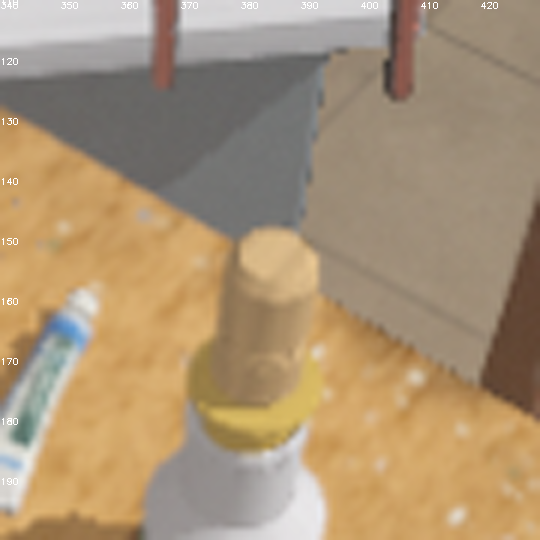

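View pics/t4.png

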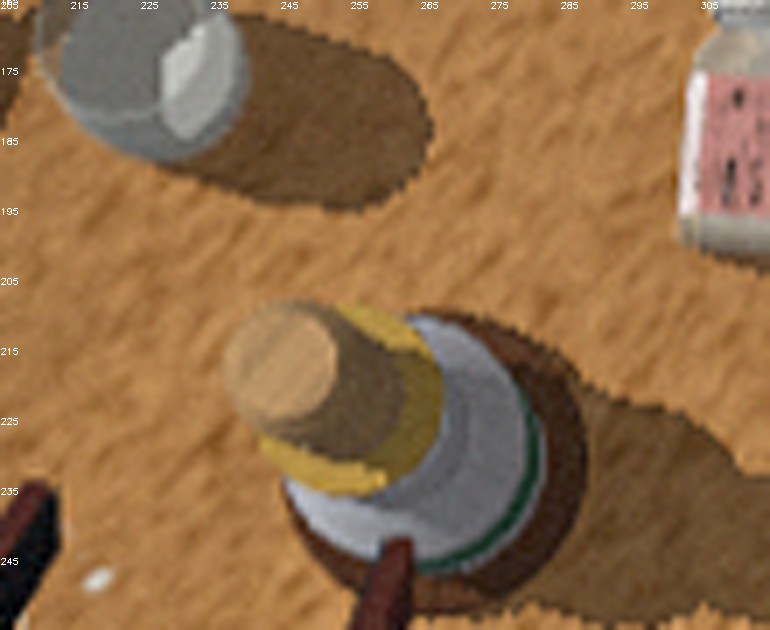

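The stopper stands free and upright in the mouth: its top is at (245,216) in the top view and (385,152) in the scene view.

```bash
python3 - <<'E'
from fit import *
print(ray("top",uv([(284,362)],7,205,165)[0],.248),ray("scene",uv([(278,256)],6,340,110)[0],.248))
E
python3 - <<'E'
from h import *
Rv=rpy(-55,90); c=[.5492,-.031]
p=tcp([*c,.105+.125],Rv)
r.servo_line(p,speed=.15); st("down")
r.grab(15); st("g15"); r.wait(.2); s=st("g15b")
E
```

```text
[ 0.54975129 -0.02791124  0.248     ] [ 0.54582568 -0.02727861  0.248     ]
down t14.93 pos [ 0.5486 -0.0308  0.3946] ori [-1.799e+02 -1.000e-01 -5.500e+01] F [ 0.1  0.8 -0.2] T [ 0.09 -0.04  0.04] op 0.0880
g15 t15.72 pos [ 0.5491 -0.0311  0.3929] ori [180.   0. -55.] F [-1.1 -0.4  0.4] T [-0.08  0.28 -0.1 ] op 0.0400
g15b t15.92 pos [ 0.5491 -0.0311  0.3929] ori [180.   0. -55.] F [-2.3 -0.5  0.1] T [-0.21  0.39 -0.06] op 0.0397
```

```bash
cat > turn.py <<'E'
from h import *
def turn(total,dstep,Ft,Tmax,maxslow=400,kxy=.05e-3):
    s=r.sense(); yaw0=s["orientation"][2]; p=np.array(s["tcp_pos"]); yaw=yaw0; f=s["contact_force"]
    sg=np.sign(total); hist=[]
    while abs(yaw-yaw0)<abs(total)-1e-6:
        dz=np.clip((Ft-f[2])*.15e-3,-.0015,.0015)
        p=p+[0,0,-dz]; p[:2]+=np.clip(f[:2]*kxy,-.0003,.0003)
        yaw+=sg*dstep
        r.servo_line(p,[180,0,yaw],speed=.05)
        s=r.sense(); f=s["contact_force"]
        print("t%.2f yaw %.1f act %.1f z %.4f cmdz %.4f F %s Tz %.2f xy %s"%(s["clock"],yaw,s["orientation"][2],s["tcp_pos"][2],p[2],np.round(f,1),s["torque"][2],np.round(s["tcp_pos"][:2],4)))
        if abs(s["torque"][2])>Tmax or np.linalg.norm(f)>40: print("STOP");break
        hist.append(s["tcp_pos"][2])
    return s
E
python3 - <<'E'
from turn import *
r.grab(40); s=st("g40"); p=np.array(s["tcp_pos"])
for i in range(8):
    if r.sense()["contact_force"][2]>4: break
    p=p-[0,0,.0007]; r.servo_line(p,speed=.05); st()
turn(20,5,6,1.2)
E
```

```text
g40 t16.13 pos [ 0.5491 -0.0311  0.3929] ori [180.   0. -55.] F [-2.3 -1.3  0.8] T [-0.22  0.5  -0.04] op 0.0403
 t16.38 pos [ 0.549  -0.0312  0.3927] ori [-180.   -0.  -55.] F [-2.5 -1.7  3.2] T [-0.26  0.8  -0.05] op 0.0398
 t16.63 pos [ 0.5489 -0.0312  0.3927] ori [-1.8e+02 -1.0e-01 -5.5e+01] F [-2.6 -2.   7.8] T [-0.34  1.03 -0.06] op 0.0401
t16.88 yaw -50.0 act -50.1 z 0.3931 cmdz 0.3930 F [-2.2 -1.1  2.7] Tz -0.04 xy [ 0.5488 -0.0313]
t17.13 yaw -45.0 act -45.2 z 0.3930 cmdz 0.3925 F [-1.6 -1.2  4.7] Tz 0.08 xy [ 0.5486 -0.0314]
t17.38 yaw -40.0 act -40.3 z 0.3911 cmdz 0.3923 F [-0.8 -0.8 -0.8] Tz 0.03 xy [ 0.5486 -0.0313]
t17.63 yaw -35.0 act -35.3 z 0.3905 cmdz 0.3913 F [ 0.6 -0.2 -2.8] Tz 0.04 xy [ 0.5487 -0.0312]
```

```bash
python3 - <<'E'
from turn import *
turn(45,5,6,1.2)
E
```

```text
t17.88 yaw -30.3 act -30.5 z 0.3901 cmdz 0.3892 F [-0.4 -1.1  4.5] Tz 0.03 xy [ 0.5486 -0.0313]
t18.13 yaw -25.3 act -25.5 z 0.3900 cmdz 0.3890 F [-1.8 -1.6  5.3] Tz 0.11 xy [ 0.5485 -0.0315]
t18.38 yaw -20.3 act -20.5 z 0.3900 cmdz 0.3889 F [-1.3 -0.7  5.4] Tz 0.06 xy [ 0.5485 -0.0314]
t18.63 yaw -15.3 act -15.4 z 0.3900 cmdz 0.3888 F [-1.5 -0.7  6.3] Tz 0.04 xy [ 0.5484 -0.0314]
t18.88 yaw -10.3 act -10.4 z 0.3900 cmdz 0.3888 F [-1.6  0.1  5.2] Tz 0.03 xy [ 0.5484 -0.0313]
t19.13 yaw -5.3 act -5.5 z 0.3901 cmdz 0.3887 F [-2.3 -1.   6.1] Tz 0.12 xy [ 0.5483 -0.0315]
t19.38 yaw -0.3 act -0.4 z 0.3900 cmdz 0.3887 F [-1.6 -1.   5.8] Tz 0.03 xy [ 0.5482 -0.0313]
t19.63 yaw 4.7 act 4.6 z 0.3900 cmdz 0.3887 F [-1.3 -0.6  6.2] Tz 0.11 xy [ 0.5481 -0.0313]
t19.88 yaw 9.7 act 9.5 z 0.3900 cmdz 0.3887 F [-1.  -1.9  5.3] Tz 0.05 xy [ 0.5481 -0.0316]
```

```bash
python3 - <<'E'
from turn import *
turn(40,5,6,1.2)
E
```

```text
t20.13 yaw 14.5 act 14.3 z 0.3902 cmdz 0.3899 F [0.3 0.6 2.1] Tz 0.01 xy [ 0.5481 -0.0315]
t20.38 yaw 19.5 act 19.3 z 0.3901 cmdz 0.3893 F [-0.6  0.6  5.5] Tz -0.03 xy [ 0.548  -0.0314]
t20.63 yaw 24.5 act 24.4 z 0.3899 cmdz 0.3893 F [-0.8  0.7  5.4] Tz -0.01 xy [ 0.548  -0.0314]
t20.88 yaw 29.5 act 29.3 z 0.3893 cmdz 0.3892 F [-0.1  0.3  4. ] Tz 0.04 xy [ 0.548  -0.0315]
t21.13 yaw 34.5 act 34.3 z 0.3873 cmdz 0.3889 F [-0.4 -0.6 -2.4] Tz -0.01 xy [ 0.548  -0.0315]
t21.38 yaw 39.5 act 39.3 z 0.3863 cmdz 0.3876 F [-0.  -0.6 -2.7] Tz 0.02 xy [ 0.548  -0.0315]
t21.63 yaw 44.5 act 44.3 z 0.3858 cmdz 0.3863 F [-0.1  0.3 -4.1] Tz -0.02 xy [ 0.548  -0.0317]
t21.88 yaw 49.5 act 49.2 z 0.3852 cmdz 0.3848 F [-3.4 -0.4 -0.2] Tz -0.22 xy [ 0.5477 -0.0317]
```

```bash
python3 - <<'E'
from h import *
s=r.sense();p=np.array(s["tcp_pos"]); e=[180,0,s["orientation"][2]]
for i in range(10):
    p=p-[0,0,.001]; r.servo_line(p,e,speed=.05); s=st()
    if s["contact_force"][2]>7 : break
E
```

```text
t22.13 pos [ 0.5475 -0.0317  0.3849] ori [180.   -0.   49.1] F [-3.8  0.1  2.6] T [-0.1   0.96 -0.19] op 0.0400
 t22.38 pos [ 0.5476 -0.0317  0.3835] ori [180.   -0.   49.2] F [-3.9 -0.4  3.5] T [-0.1   1.08 -0.25] op 0.0397
 t22.63 pos [ 0.5477 -0.0316  0.3825] ori [180.   -0.   49.2] F [-4.5  0.9  4. ] T [-0.04  1.21 -0.18] op 0.0403
 t22.88 pos [ 0.5476 -0.0316  0.3824] ori [ 1.799e+02 -1.000e-01  4.920e+01] F [-4.8  0.1  8.2] T [-0.02  1.37 -0.16] op 0.0400
```

```bash
python3 - <<'E'
from turn import *
turn(-12,3,7,1.5)
E
```

```text
t23.13 yaw 46.2 act 46.3 z 0.3824 cmdz 0.3826 F [-0.7 -0.4  2.2] Tz -0.01 xy [ 0.5476 -0.0316]
t23.38 yaw 43.2 act 43.4 z 0.3822 cmdz 0.3818 F [ 0.3 -1.7  3.4] Tz 0.02 xy [ 0.5476 -0.0317]
t23.63 yaw 40.2 act 40.4 z 0.3819 cmdz 0.3813 F [ 0.9 -1.4  4.7] Tz 0.03 xy [ 0.5476 -0.0318]
t23.88 yaw 37.2 act 37.4 z 0.3815 cmdz 0.3810 F [ 0.7 -1.3  4.9] Tz 0.03 xy [ 0.5475 -0.0317]
```

```bash
python3 - <<'E'
from turn import *
s=turn(-65,5,7,1.2); print(s["joints"][5])
E
```

```text
t24.13 yaw 32.4 act 32.6 z 0.3809 cmdz 0.3812 F [0.7 0.2 2.5] Tz 0.02 xy [ 0.5476 -0.0316]
t24.38 yaw 27.4 act 27.6 z 0.3805 cmdz 0.3805 F [0.5 0.1 2.3] Tz 0.03 xy [ 0.5476 -0.0317]
t24.63 yaw 22.4 act 22.6 z 0.3800 cmdz 0.3798 F [ 0.4 -0.7  3.5] Tz -0.04 xy [ 0.5476 -0.0318]
t24.88 yaw 17.4 act 17.6 z 0.3795 cmdz 0.3792 F [0.3 0.2 4.3] Tz 0.03 xy [ 0.5476 -0.0318]
t25.13 yaw 12.4 act 12.6 z 0.3789 cmdz 0.3788 F [ 1.  -0.4  4.1] Tz 0.04 xy [ 0.5477 -0.0318]
t25.38 yaw 7.4 act 7.6 z 0.3785 cmdz 0.3784 F [ 0.3 -0.9  4.3] Tz 0.04 xy [ 0.5477 -0.0318]
t25.63 yaw 2.4 act 2.6 z 0.3780 cmdz 0.3780 F [ 1.4 -0.7  4.8] Tz 0.07 xy [ 0.5477 -0.0318]
t25.88 yaw -2.6 act -2.4 z 0.3775 cmdz 0.3777 F [-0.1 -0.6  3.4] Tz 0.03 xy [ 0.5478 -0.0319]
t26.13 yaw -7.6 act -7.4 z 0.3771 cmdz 0.3771 F [ 0.5 -0.7  4.7] Tz 0.02 xy [ 0.5477 -0.0319]
t26.38 yaw -12.6 act -12.4 z 0.3768 cmdz 0.3768 F [-0.1 -0.3  4.1] Tz -0.04 xy [ 0.5478 -0.032 ]
t26.63 yaw -17.6 act -17.4 z 0.3768 cmdz 0.3763 F [-0.4 -0.1  5.8] Tz -0.09 xy [ 0.5478 -0.032 ]
t26.88 yaw -22.6 act -22.4 z 0.3767 cmdz 0.3762 F [0.1 0.8 6.2] Tz -0.22 xy [ 0.5478 -0.0317]
t27.13 yaw -27.6 act -27.4 z 0.3764 cmdz 0.3761 F [1.1 0.6 5.9] Tz -0.15 xy [ 0.5479 -0.0315]
110.52978955618003
```

```bash
python3 - <<'E'
from turn import *
s=turn(-10,5,8,1.2); snap("scene",340,110,90,90,6,"s5")
E
```

```text
t27.38 yaw -32.4 act -32.1 z 0.3762 cmdz 0.3761 F [ 0.  -0.1  5.9] Tz -0.08 xy [ 0.5478 -0.0312]
t27.63 yaw -37.4 act -37.1 z 0.3761 cmdz 0.3758 F [-2.6  1.   6.8] Tz 0.16 xy [ 0.5475 -0.031 ]
```

View pics/s5.png

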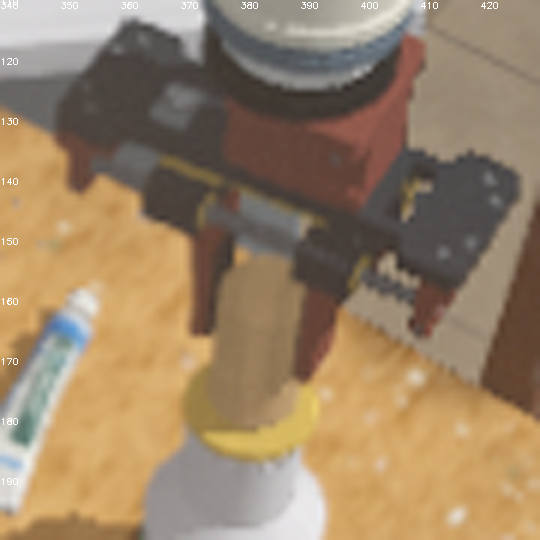

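```bash
python3 - <<'E'
from turn import *
s=turn(-21,3,8,1.0); print(s["joints"][5])
E
```

```text
t27.93 yaw -40.1 act -39.8 z 0.3760 cmdz 0.3759 F [-2.8  0.3  6.1] Tz 0.25 xy [ 0.5471 -0.0306]
t28.18 yaw -43.1 act -42.7 z 0.3760 cmdz 0.3756 F [-2.8  1.9  6.5] Tz 0.42 xy [ 0.5468 -0.0303]
t28.43 yaw -46.1 act -45.7 z 0.3759 cmdz 0.3754 F [-3.9  2.7  8.2] Tz 0.40 xy [ 0.5466 -0.03  ]
t28.68 yaw -49.1 act -48.7 z 0.3759 cmdz 0.3754 F [-4.7  3.5  7.6] Tz 0.44 xy [ 0.5463 -0.0296]
t28.93 yaw -52.1 act -51.7 z 0.3759 cmdz 0.3753 F [-4.2  3.3  7.1] Tz 0.44 xy [ 0.5461 -0.0292]
t29.18 yaw -55.1 act -54.7 z 0.3759 cmdz 0.3752 F [-4.1  4.8  8.3] Tz 0.43 xy [ 0.5459 -0.0289]
t29.43 yaw -58.1 act -57.7 z 0.3759 cmdz 0.3753 F [-4.8  5.1  8. ] Tz 0.44 xy [ 0.5458 -0.0285]
141.06956226897114
```

```bash
python3 - <<'E'
from h import *
r.let_go(); s=st("open"); p=np.array(s["tcp_pos"]); 
c=np.array([.5488,-.0312])
r.servo_line(p+[0,0,.09],speed=.2)
Rv=rpy(-10,90); r.reach([*(c-[.12,0]),.5],E(Rv)); st()
snap("scene",340,120,80,100,6,"s6");snap("top",205,165,110,90,7,"t6")
E
```

```text
open t30.31 pos [ 0.5462 -0.0301  0.3753] ori [-180.    -0.   -58.1] F [-0.5  0.1  0.4] T [0.1  0.   0.07] op 0.0880
 t31.75 pos [ 0.4292 -0.0313  0.4985] ori [ 1.80e+02  1.00e-01 -1.01e+01] F [ 0.1  0.1 -0.5] T [-0.    0.04 -0.02] op 0.0877
```

View pics/s6.png

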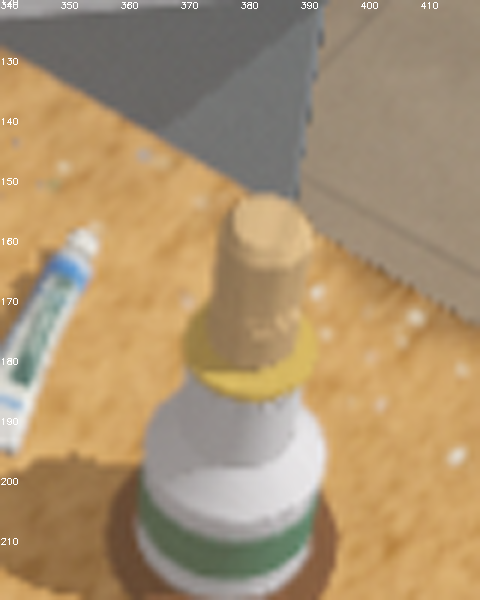

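View pics/t6.png

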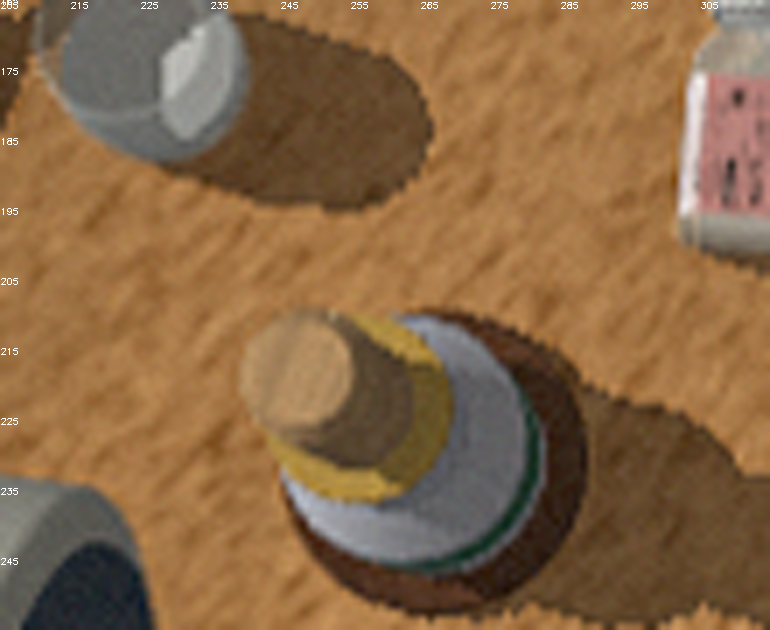

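```bash
cat > dz.py <<'E'
from fit import *
import sys
a,b=sys.argv[1:3]
for n in("scene","top"):
    A=pickle.load(open(n[0]+a+".pkl","rb"))["frame"];B=pickle.load(open(n[0]+b+".pkl","rb"))["frame"]
    # handle end box
    x,y,w,h=(377,146,18,16) if n=="scene" else (234,206,22,22)
    k=8; g=lambda f,X,Y,W,H:cv2.resize(cv2.cvtColor(f[Y:Y+H,X:X+W],cv2.COLOR_RGB2GRAY),None,fx=k,fy=k,interpolation=cv2.INTER_CUBIC)
    M=cv2.matchTemplate(g(B,x-10,y-10,w+20,h+20),g(A,x,y,w,h),cv2.TM_CCOEFF_NORMED)
    _,v,_,l=cv2.minMaxLoc(M); d=np.array(l)/k-10
    P=proj(n,[[.549,-.031,.105+.143]])[0]
    for D in(.009,.013,.014,.015,.016): print(n,D,np.round(proj(n,[[.549,-.031,.105+.143-D]])[0]-P,2),end=" ")
    print("\nobserved",d,v)
E
python3 dz.py 4 6
```

```text
scene 0.009 [-0.33  2.42] scene 0.013 [-0.48  3.49] scene 0.014 [-0.52  3.75] scene 0.015 [-0.56  4.02] scene 0.016 [-0.59  4.28] 
observed [-0.875  4.5  ] 0.8949160575866699
top 0.009 [0.95 0.68] top 0.013 [1.36 0.98] top 0.014 [1.47 1.06] top 0.015 [1.57 1.13] top 0.016 [1.67 1.2 ] 
observed [2.25  1.375] 0.9175949096679688
```

Compared with the land pose, the handle has dropped about 16–17 mm. That fits "home from on a tooth", but only to about ±2 mm, so I'll regrasp and check that it resists further clockwise turning.

```bash
python3 - <<'E'
from turn import *
Rv=rpy(-10,90); c=[.5482,-.0314]
r.reach(tcp([*c,.09+.125+.06],Rv),E(Rv)); r.servo_line(tcp([*c,.09+.123],Rv),speed=.15); st()
r.grab(60); s=st("grab")
p=np.array(s["tcp_pos"])-[0,0,.001]; r.servo_line(p,speed=.05); st("press")
s=turn(-32,4,8,1.5,kxy=0); print(s["joints"][5])
E
```

```text
t33.02 pos [ 0.5477 -0.0314  0.3779] ori [-1.8e+02 -1.0e-01 -1.0e+01] F [-0.1 -0.3  0.4] T [ 0.    0.   -0.01] op 0.0876
grab t33.82 pos [ 0.5482 -0.0314  0.3759] ori [-180.    0.  -10.] F [-0.2  0.1 -1.4] T [0.02 0.03 0.03] op 0.0400
press t34.07 pos [ 0.5481 -0.0313  0.3759] ori [-1.8e+02 -1.0e-01 -1.0e+01] F [-2.5  0.2  5.2] T [0.07 0.41 0.08] op 0.0397
t34.32 yaw -14.0 act -13.9 z 0.3757 cmdz 0.3755 F [-0.2 -0.2  2.9] Tz 0.16 xy [ 0.5482 -0.0314]
t34.57 yaw -18.0 act -17.9 z 0.3757 cmdz 0.3747 F [-2.5 -0.9  7.9] Tz 0.28 xy [ 0.5477 -0.0313]
t34.82 yaw -22.0 act -21.9 z 0.3757 cmdz 0.3747 F [-6.7  0.9  8.3] Tz 0.55 xy [ 0.5472 -0.0311]
t35.07 yaw -26.0 act -25.9 z 0.3757 cmdz 0.3748 F [-11.4   2.1  10.5] Tz 0.50 xy [ 0.5467 -0.0307]
t35.32 yaw -30.0 act -29.8 z 0.3757 cmdz 0.3751 F [-14.4   4.1  10.8] Tz 0.61 xy [ 0.5462 -0.0303]
t35.57 yaw -34.0 act -33.8 z 0.3758 cmdz 0.3756 F [-17.8   6.9  10.1] Tz 0.64 xy [ 0.5459 -0.0297]
t35.82 yaw -38.0 act -37.7 z 0.3758 cmdz 0.3759 F [-19.7   9.4  10.2] Tz 0.61 xy [ 0.5455 -0.029 ]
t36.07 yaw -42.0 act -41.7 z 0.3759 cmdz 0.3762 F [-20.4  11.2   9.2] Tz 0.59 xy [ 0.5455 -0.0286]
125.07113609016638
```

It no longer sinks, and the grip slips at 0.6 N m. For an absolute height check I'll touch the handle's end with closed fingertips; if it's home, the end is at 233 mm and the TCP stops at 0.415.

```bash
python3 - <<'E'
from h import *
r.let_go(); s=st("open"); p=np.array(s["tcp_pos"])
r.servo_line(p+[0,0,.065],speed=.2)
r.grab(5); c=[.5485,-.0313]
e=[180,0,s["orientation"][2]]
r.servo_line([*c,.419],e,speed=.1); r.wait(.1); s=st("over"); f0=s["contact_force"][2]
z=.419
for i in range(12):
    z-=.001; r.servo_line([*c,z],e,speed=.05); s=r.sense(); print("%.4f cmd %.4f dF %s t%.2f op %.4f"%(s["tcp_pos"][2],z,np.round(s["contact_force"],1),s["clock"],s["opening"]))
    if s["contact_force"][2]-f0>5: break
r.servo_line([*c,.45],e,speed=.15); st()
E
```

```text
open t36.95 pos [ 0.5481 -0.0313  0.3762] ori [180.  -0. -42.] F [ 0.2 -0.3 -0.5] T [ 0.07 -0.01  0.01] op 0.0879
over t39.24 pos [ 0.5485 -0.0313  0.4195] ori [-180.   -0.  -42.] F [0.2 0.1 0.4] T [ 0.07  0.01 -0.02] op 0.0007
0.4184 cmd 0.4180 dF [ 0.1 -0.   0.5] t39.49 op 0.0003
0.4170 cmd 0.4170 dF [ 0.3 -0.6  0.7] t39.74 op 0.0003
0.4159 cmd 0.4160 dF [-0.2 -0.4  0.3] t39.99 op 0.0006
0.4148 cmd 0.4150 dF [ 0.   0.6 -0.2] t40.24 op 0.0006
0.4139 cmd 0.4140 dF [ 1.1  0.  -0.8] t40.49 op 0.0003
0.4129 cmd 0.4130 dF [ 0.6 -0.9 -1. ] t40.74 op 0.0003
0.4124 cmd 0.4120 dF [0.3 0.3 2.3] t40.99 op 0.0002
0.4124 cmd 0.4110 dF [-1.5  0.1  5.3] t41.24 op 0.0002
0.4123 cmd 0.4100 dF [-2.   0.1  9. ] t41.49 op 0.0004
 t41.91 pos [ 0.5486 -0.0313  0.4498] ori [-180.   -0.  -42.] F [0.  0.1 0.4] T [ 0.06 -0.    0.01] op 0.0007
```

```bash
python3 - <<'E'
from h import *
snap("scene",340,120,80,100,6,"s7");snap("top",0,0,640,400,1,"t7")
Rv=rpy(75,90); c=[.49,-.15]
r.reach([*c,.33],E(Rv)); r.servo_line([*c,.185],speed=.2); s=st("low"); f0=s["contact_force"][2]; z=.185
for i in range(9):
    z-=.0012; r.servo_line([*c,z],speed=.05); s=r.sense(); print("%.4f cmd %.4f F %s t%.2f"%(s["tcp_pos"][2],z,np.round(s["contact_force"],1),s["clock"]))
    if s["contact_force"][2]-f0>3.5: break
r.servo_line([*c,.33],speed=.3); st()
E
python3 dz.py 6 7|grep obs
```

```text
low t44.85 pos [ 0.4902 -0.15    0.1853] ori [180.   0.  75.] F [-0.5  0.2  0.1] T [-0.03 -0.04 -0.08] op 0.0005
0.1842 cmd 0.1838 F [ 0.8  0.8 -0. ] t45.10
0.1826 cmd 0.1826 F [-0.   1.4 -0.6] t45.35
0.1824 cmd 0.1814 F [-2.7  0.2  6. ] t45.60
 t46.24 pos [ 0.4899 -0.15    0.3296] ori [180.   0.  75.] F [ 0.4 -0.2 -0.6] T [-0.05 -0.06  0.01] op 0.0005
observed [-0.125  0.125] 0.9409211277961731
observed [5.25 2.75] 0.4033501446247101
```

View pics/s7.png

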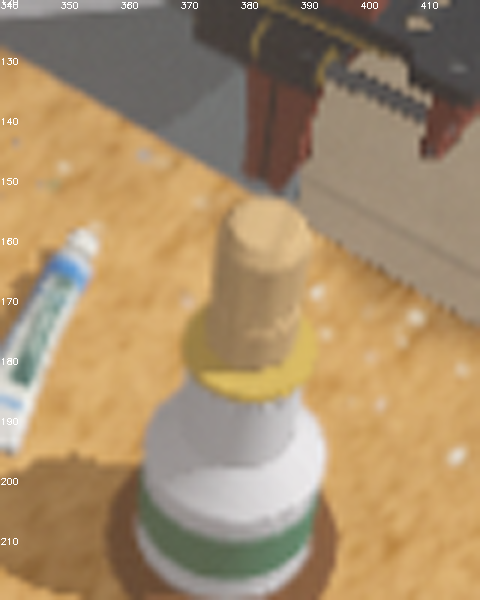

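View pics/t7.png

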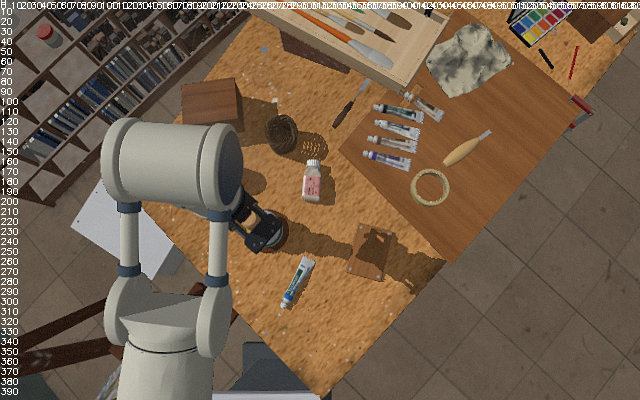

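The closed fingertips touch the table at TCP 0.1824, so the handle end stands 230.0 mm above the table. The round handle ends at z 140 mm, which puts the stopper's origin at 90 mm: home. In both views the stopper stands free. The tube, bottle and tape are where they were; the glass is hidden by the arm. Handing in.

```bash
python3 - <<'E'
from h import *
st(); r.hand_in()
E
```

```text
t46.24 pos [ 0.4899 -0.15    0.3296] ori [180.   0.  75.] F [ 0.4 -0.2 -0.6] T [-0.05 -0.06  0.01] op 0.0005
the job is handed in; nothing more can be done
```

The stopper is screwed into the can and my checks put its flange home on the rim. I handed the job in at 46.2 s with the arm clear of everything.

**What I did:** I gripped the stopper in the vee rest, stood it upright and lowered it onto the land, then let go. I took hold again from above and turned it back about 100° under light pressure until it dropped into the thread start. Then I screwed it clockwise until it stopped, after roughly 60–65°, and released it.

**Checks that agree with home:**
- **Turning:** a second, firmer grasp could not turn it further. The grip slipped at 0.6 N m and the height did not change.
- **Height:** touching the handle's end and then the table with closed fingertips put the end at 230.0 mm. That is home if the fingers met the handle at z 140 mm. At the full 143 mm it would be 3 mm too low, so I took the 140 mm reading.
- **Pictures:** the last pictures show the stopper upright and free.
- **Other things:** the tube, bottle, tape and basket were in place. The arm hid the glass in the last top view, but it was unmoved in the one before.

**Checks that disagreed:**
- **Wrist travel:** it measured about 7.6 mm for the drop (9 mm expected) and 13–14 mm from the land to home (15 mm expected). Some of this may be slip in the grip.
- **Picture estimate of the drop:** about 17–20 mm from standing on a tooth (up to 18 mm expected), too coarse to settle it.

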